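# Refit the bayonet lamp plug of a moisture analyser

## Task

Swing the shutter lever on the white heater module away from the socket until it clicks into the notch marked by the arrow, and leave it there. Then take the winged plug with the two side lugs (not the blank plug with the round knob) out of the blue foam, put it in the socket with its lugs through the two slots, push it down against the spring and turn it clockwise a quarter turn to the stop. Finish while still gripping it and holding it turned and pressed fully home, flange flat on the steel plate; do not let go, and leave the blank plug, the loose weights, the tweezers and the beaker where they are.

Things in the scene. Friction and masses are not known exactly. Their poses are not given: they have to be found in the camera images.
- module: White heater module, a fixed housing 210 x 255 mm, top face 110 mm above the bench. Origin on the bench under it; x points away from its low front panel (at yaw 0 away from the robot), y left. On the top face: the socket at (0, 40) mm and the lever pivot at (0, -30) mm in its frame.
- socket (a point): Centre of the bayonet socket mouth, level with its flush steel plate (60 mm square, 6 mm thick, hollow below to radius 30 mm). Axes as the module. Round opening 34 mm with two lug slots 14 mm wide along +x and -x, reaching 25 mm from the centre. Below it the rotor's slot for the blade; slot floor 19 mm below the mouth at rest, 29 mm with the plug fully home.
- lever_pivot (a point): Upright pivot axis of the shutter lever, at the height of the module's top face. Axes as the module.
- lever_knob (a point): Top centre of the lever's upright black round knob, diameter 16 mm, 37 mm tall, top 50 mm above the module's top face; 75 mm from the pivot. At lever value 0 it lies on the module -x side of the pivot. The lever arm below it is 12 mm wide, its upper face 13 mm above the module's top face.
- lever (a joint): Angle of the shutter lever, rad, 0 to 1.5, counter-clockwise from above (knob goes from module -x towards -y). Its 56 mm shutter disc, 6 to 10 mm above the top face, covers the socket at 0. A spring ball clicks over ridges: unmarked notch at 0.5 (socket partly covered), arrow-marked notch at 1.0 (socket clear), 0.05 rad play; about 4 N at the knob passes a ridge; stays where left.
- plug: Winged steel plug, 160 g, 62 mm tall, upright in a foam nest. Origin at the centre of its underside. From below: blade 26 (x) x 6 (y) mm, z 0 to 12, narrowed in the lowest 4; shank dia 28, z 12 to 29; two lugs along +x and -x, 8 wide, 44 across, z 12 to 18; flange dia 48, z 29 to 35; wing to grip 40 (x) x 14 (y), z 35 to 62. Half-turn symmetric.
- blank: Blank plug that is not wanted, in the other nest: the same blade, shank and flange but no lugs and a round knob of diameter 26 mm, z 35 to 57. Origin at the centre of its underside.
- case: Fixed grey case 170 (x) x 270 (y) mm, foam surface 60 mm above the bench; origin on the bench under its centre. Open lid along its +y edge, up to 180 mm high, 200 mm from the nests. Nests at (-42, -70) and (42, -70) mm in its frame; blades sit 12 mm deep along case x. A loose weight stands 60 to 70 mm from the nests on their +y side.
- seat (a joint): How far the brass rotor in the socket is pushed down, m, 0 to 0.011; 0.010 when the plug's flange lies on the plate. From 0.005 the lugs are below the plate and the plug can turn. Spring: about 4 N at 0, 10 N fully home; springs back when let go.
- rotor (a joint): How far the plug has turned the rotor, rad, clockwise from above, 0 to the stop at 1.40. Its slot, 11 mm wide, 9 mm deep, lies along module x at 0 and takes the plug's blade; with the blade's play the plug turns about 1.4 to 1.65. Return spring: about 0.04 N m at 0, 0.14 N m at the stop.
- weight_a: Loose knobbed steel weight, 28 mm wide, 28 mm tall, on the foam, to be left alone.
- weight_b: Loose knobbed steel weight, 32 mm wide, 38 mm tall, on the bench in the gap between case and module, to be left alone.
- beaker: Glass beaker, 70 mm wide, 90 mm tall, at the far end of that gap, to be left alone.
- tweezers: Steel tweezers, 125 mm long, lying on the bench in the gap between case and module, to be left alone.
Things that resemble listed ones, but are neither listed nor needed, are in the scene too. What is shaped like the plug but orange or red is not meant.

How it is judged (in metres and radians):
On the way, in this order (a step that is already met when the one before it is completed fails the run):
1. the shutter lever rests in the arrow-marked notch (value of joint lever between 0.91 and 1.09 rad and contact force between the fingers and lever below 0.1 N), for 0.3 s.
2. the winged plug is lifted clear of the foam (height (world z) of plug above 0.065 m and contact force between the fingers and plug above 0.5 N), for 0.1 s.
3. the plug is in the socket and pushed down against the spring, before it is turned (value of joint seat above 0.004 m and value of joint rotor below 0.5 rad and horizontal distance between plug and socket below 0.005 m and contact force between the fingers and plug above 0.5 N), for 0.05 s.
At the end, for the whole second after the job is handed in: Lever at 1.0 +- 0.09 rad. Plug upright in the socket (5 mm, 0.1 rad), flange within 2.5 mm of flat on the plate (seat over 7.5 mm), turned to within 0.2 rad of the stop (rotor over 1.2 rad), still gripped with over 2 N, at rest (value of joint lever between 0.91 and 1.09 rad and value of joint seat above 0.0075 m and value of joint rotor above 1.2 rad and horizontal distance between plug and socket below 0.005 m and angle between plug's own z axis and vertical below 0.1 rad and z of plug in the frame of socket between -0.032 and -0.0255 m and contact force between the fingers and plug above 2 N and linear speed of plug below 0.01 m/s); the arm keeps its last pose, push and grip.
It fails at once if a bystander is pushed more than 25 mm from its place (distance of any of blank, weight_a, weight_b, beaker, tweezers from where it was at the start of the episode above 0.025 m).
It also fails if it takes over 72 s, if anything falls off the work surface, if the arm or the gripper's body presses on something with over 40 N, if the wrist force passes 120 N, or if a joint passes its speed limit or range.

## Robot

A 6-joint arm with a two-finger parallel gripper is mounted at the origin on the work surface. World frame = base frame: x ahead of the robot, y to its left, z up, the work surface at z = 0. Lengths are in mm, angles in rad, forces in N, time in s.
With the tool pointing down it reaches from about 350 to 875 mm from the base axis. Payload 4.2 kg.
Tool frame: the origin (TCP) lies at the very end of the fingers, on their centre line; the grasp point (between the pads) lies 19 mm behind it; z points along the fingers, y is the line along which they close (so a half turn about z gives the same grasp; the last joint's range is limited). The gripper opens to 85 mm and grips with 20 to 120 N. Pads are 22 mm wide; open, the fingers measure 114 mm over their backs; the gripper's body (76 mm by 85 mm) begins 54 mm behind the grasp point. The pads swing forward as they close: fully open they stand 13 mm farther back than shut.
Start: joints at [1.41, 0.385, 0.008, 0, -1.194, -0.259], TCP at [254.703, 570.724, 207.312] pointing down, gripper open.
Joint ranges: [-3.14, 3.14], [-1.21, 2.06], [-1.07, 1.41], [-3.16, 2.05], [-2.99, -0.16], [-3.1, 3.1]. Speed limits (rad/s): [2.79, 2.79, 3.14, 3.14, 3.14, 3.14].

## Interface

Orientations are given as a unit quaternion [x, y, z, w].
In Python, from bench import arm gives the robot as it stands. The module is installed in compiled form; this text tells all that it offers.
- The arm moves only by the tool drive_tool, never from a script. Its argument "targets" is a list of rows, each a list of 5 numbers: the closure, from -1 (fully open) to 1 (shut), then the shift along the tool's x, y, z in mm, then the turn about the tool's z in degrees. In form: [[grip, tx, ty, tz, roll], ...]. A call has 1 to 12 rows; each row is the pose to reach, as a shift and turn from the pose commanded when the call began, along the tool's axes at that moment; what a row does not reach only later rows make up. A row lasts 1/10 s, in which the tool goes at most 50 mm and 8.59 degrees, less where a joint would pass 70% of its speed; a pose out of reach is approached as far as the arm can. A call with a gripper value outside its range is refused whole. The fingers move at their own pace and stop on an object; the grip force is fixed at half the most. Time passes only in rows, so rows that repeat a pose let the fingers close. It gives the time, the measured TCP pose, the force, the opening and the grip force at its end, in the units of the state.
- arm.read_state(): the state, without advancing time (a new reading comes with each control period).
- arm.get_image(name): name is "scene" or "side" or "wrist"; returns the picture (420x560x3 uint8, blue, green, red); there is no depth.
- arm.camera_params(name): a dict with "fov_y" (degrees; the focal length in pixels is half the picture's height over the tangent of half this angle, whatever the lens; pixels are square), "cx", "cy" (the principal point, pixels), "D" ([k1, k2, p1, p2, k3] as OpenCV has them; the pictures are not rectified), "rvec" (rotation vector, rad) and "tvec" (3), from world to camera coordinates, as OpenCV has them; the wrist camera has in their place "tool_from_camera" (4x4, takes a point from camera to tool coordinates, whose origin is the TCP and whose axes are the flange's). Camera axes: x right, y down, z forward; pixel columns grow to the right and rows downward; lengths in mm; the calibration is good to about 2 mm. A picture is of the moment at which its call begins: read the wrist's pose just before it. camera_params takes no time and is no camera call.
- arm.job_done(): hands the job in; it is judged then, once.
The state is a dict: "clock": time; "joints": joint angles; "joint_vel": joint speeds; "joint_efforts": joint torques, N m; "position": TCP position; "ee_rot": TCP orientation; "contact_force": force on the tool from outside, world axes, zero at the start; "wrist_torque": the same for the moment, N m; "gripper_width": finger opening in mm; "grasp_force": force on a finger pad.
Only numpy, scipy, OpenCV 4.12 (cv2) and the standard library are available. Lean on these libraries where they do the work, as an engineer would, in place of code of your own. Each camera call takes 0.05 s, during which the arm holds its last target. There are 200 camera calls.

## Working session

There is one attempt and no reset: what is moved stays moved. The work goes in short steps, Python scripts to look and compute and a tool call to move; the robot and the scene stay as the last step left them, time stands still between calls to the robot, and variables do not carry over. Pictures are saved under pics/ and viewed, at most 10 in all, crops included, and the job is handed in when it is done.

Besides the shell and the picture viewer there is one more tool, called after ">>>" as name(argument=value, ...) on one line, values as JSON. drive_tool: Moves the arm, as the interface text tells. Its arguments: {"type":"object","properties":{"targets":{"type":"array","items":{"type":"array","items":{"type":"number"}}}},"required":["targets"]}

```bash
mkdir -p pics
python3 - <<'E'
from bench import arm
import cv2
s=arm.read_state();print({k:s[k] for k in('clock','position','ee_rot','gripper_width','contact_force')})
for n in("scene","side","wrist"):
    cv2.imwrite(f"pics/{n}0.png",arm.get_image(n)); print(n,arm.camera_params(n))
E
```

```text
{'clock': 0.0, 'position': array([254.44668833, 570.17150918, 206.23103364]), 'ee_rot': array([ 9.78032574e-01, -2.08449361e-01, -1.90999088e-04,  1.05415793e-03]), 'gripper_width': 85.34891822284321, 'contact_force': array([-0.22527622, -0.00983902, -0.74940252])}
scene {'fov_y': 49.08610159938615, 'cx': 291.7926455079684, 'cy': 212.76110317943287, 'D': array([-0.03306396,  0.        ,  0.        ,  0.        ,  0.        ]), 'rvec': array([ 2.20489916,  0.71256465, -0.32481075]), 'tvec': array([-471.23548481,  -66.59524283, 1395.92924015])}
side {'fov_y': 49.57331048760264, 'cx': 277.0705314731586, 'cy': 210.23858604934296, 'D': array([-0.10633476,  0.        ,  0.        ,  0.        ,  0.        ]), 'rvec': array([ 0.22798603, -2.69076315,  1.40881232]), 'tvec': array([519.03109755, 111.71096868, 915.34661128])}
wrist {'fov_y': 64.45261803253855, 'cx': 277.4896044421829, 'cy': 200.98068802501916, 'D': array([-0.05048643,  0.        ,  0.        ,  0.        ,  0.        ]), 'tool_from_camera': array([[ 4.47220843e-06, -9.61726543e-01, -2.74011052e-01,
         6.92555034e+01],
       [ 9.99999863e-01, -1.39221852e-04,  5.04963420e-04,
         1.89949822e-02],
       [-5.23785051e-04, -2.74011017e-01,  9.61726410e-01,
        -1.65492259e+02],
       [ 0.00000000e+00,  0.00000000e+00,  0.00000000e+00,
         1.00000000e+00]])}
```

View pics/scene0.png

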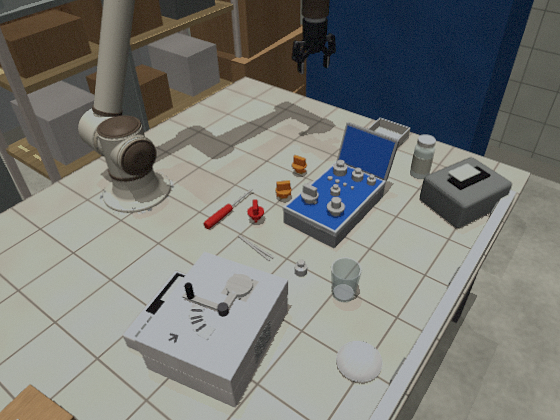

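View pics/side0.png

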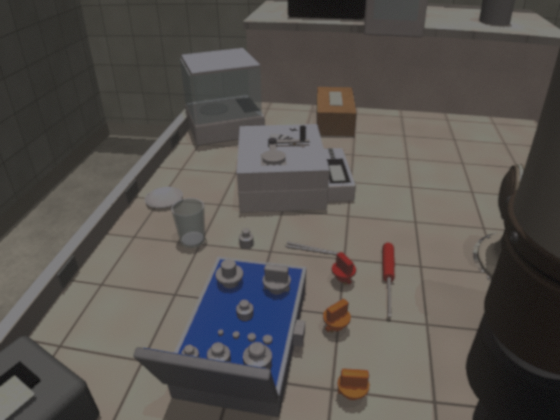

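The scene picture shows the module with the lever knob near (188,290), the pivot at (222,309) and the shutter disc at (240,284). Things that could be taken for the plug:
- nest plug at (310,192), apparently winged
- nest plug at (336,206), round knob, so the blank
- orange at (299,163) and (284,188), and red at (256,210), all decoys
- round weights in the foam at (340,167), (357,174) and (335,190)

I choose (310,192) and will check it in a crop.

Run:
```python
import cv2,numpy as np
i=cv2.imread("pics/scene0.png")
a=cv2.resize(i[150:240,270:400],(800,554),interpolation=cv2.INTER_CUBIC)
b=cv2.resize(i[245:395,120:300],(720,600),interpolation=cv2.INTER_CUBIC)
cv2.imwrite("pics/a.png",a);cv2.imwrite("pics/b.png",b)
```

```text
(no output)
```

View pics/a.png

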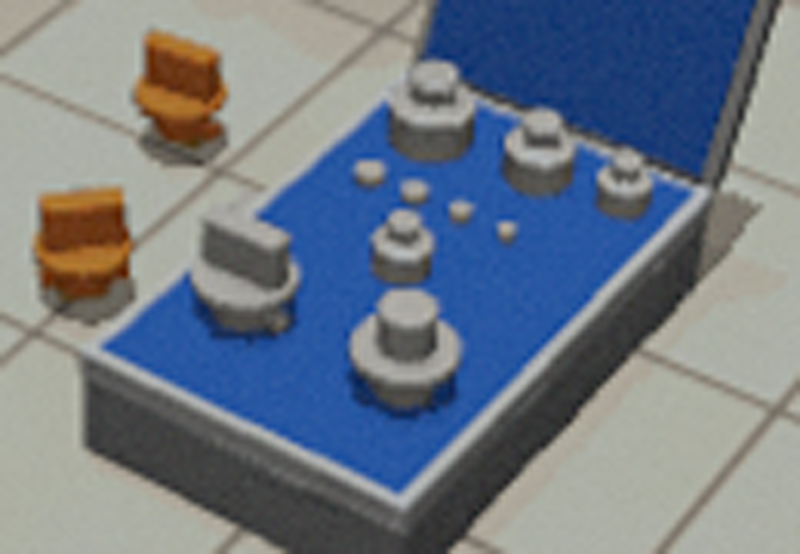

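View pics/b.png

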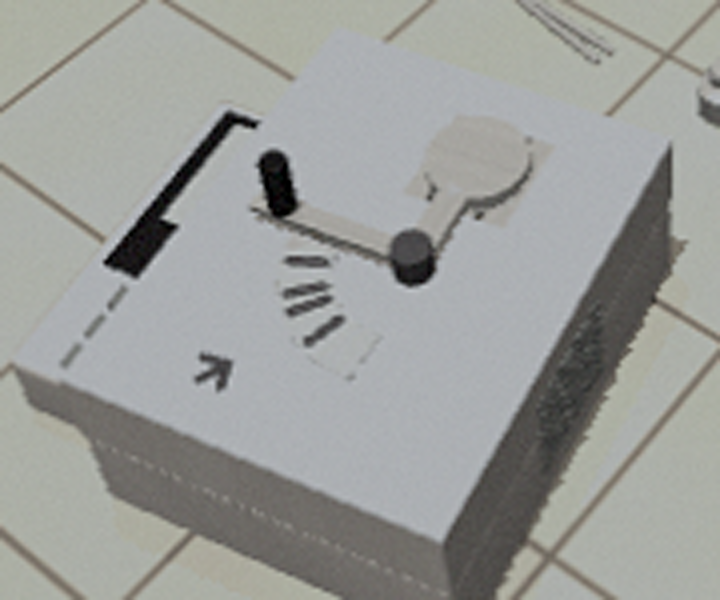

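Crop a confirms the choice: the grey plug at scene (310,187) has a flat wing and a lug. The grey one at (336,203) has a round knob, so it is the blank. Crop b shows the lever at 0, with the knob top at (188,284) and the disc over the socket at (239,285).

```bash
cat > h.py <<'E'
from bench import arm
import cv2,numpy as np
from scipy.spatial.transform import Rotation as R
def cam(n,st=None):
    p=arm.camera_params(n); f=210/np.tan(np.radians(p['fov_y']/2))
    K=np.array([[f,0,p['cx']],[0,f,p['cy']],[0,0,1]])
    if 'rvec' in p:
        Rm=cv2.Rodrigues(p['rvec'])[0];t=p['tvec']
    else:
        st=st or arm.read_state();T=np.eye(4);T[:3,:3]=R.from_quat(st['ee_rot']).as_matrix();T[:3,3]=st['position']
        W=np.linalg.inv(T@p['tool_from_camera']);Rm=W[:3,:3];t=W[:3,3]
    return K,p['D'],Rm,t
def ray(c,uv,z):
    K,D,Rm,t=c
    q=cv2.undistortPoints(np.array([[uv]],float),K,D)[0,0]
    d=Rm.T@np.array([q[0],q[1],1]);o=-Rm.T@t
    return (o+d*(z-o[2])/d[2]).round(1)
def proj(c,P):
    K,D,Rm,t=c
    return cv2.projectPoints(np.array(P,float).reshape(-1,3),cv2.Rodrigues(Rm)[0],t,K,D)[0][:,0].round(1)
E
python3 - <<'E'
from h import *
c=cam("scene")
for n,uv,z in [("mback",(206.3,252),110),("mright",(288,282.5),110),("mbot",(231,381),110),("mleft",(124,335.5),110),("knob",(188,284),160),("disc",(239.5,285),120),
 ("cL",(284.6,207),60),("cB",(335,229.6),60),("cR",(384.6,181),60),("wing",(310,187),110),("blank",(336,199.5),105)]: print(n,ray(c,uv,z))
c=cam("side")
print("wing side",ray(c,(277,269),110),"blank",ray(c,(229,265),105),"knob",ray(c,(303,127),160),"disc",ray(c,(274,156),120))
E
```

```text
mback [ 435.2 -131.   110. ]
mright [640.2 -94.1 110. ]
mbot [ 691.8 -336.2  110. ]
mleft [ 461.1 -387.5  110. ]
knob [ 505.4 -247.7  160. ]
disc [ 566.5 -166.   120. ]
cL [451.8 146.5  60. ]
cB [609.6 150.7  60. ]
cR [618.5 408.3  60. ]
wing [493.3 205.8 110. ]
blank [574.4 207.2 105. ]
wing side [487.7 212.5 110. ] blank [571.4 210.3 105. ] knob [ 504.8 -245.7  160. ] disc [ 561.7 -161.7  120. ]
```

The points agree with each other. Module yaw is about 0.195, the socket is near (565,-165), the pivot near (578,-234), and the knob is 75 mm from the pivot. The plug is at about (490,209). I'll move above the knob.

>>> drive_tool(targets=[[0, 100, 115, -40, 20], [0, 300, 345, -40, 85], [0, 300, 345, -40, 85], [0, 300, 345, -40, 85], [0, 300, 345, -40, 85], [0, 300, 345, -40, 85], [0, 300, 345, -40, 85], [0, 300, 345, -40, 85], [0, 300, 345, -40, 85], [0, 300, 345, -40, 85], [0, 300, 345, -40, 85], [0, 300, 345, -40, 85]])

```text
clock: 1.35
position: [388.0, 133.4, 247.2]
ee_rot: [-0.581, 0.814, 0.0, 0.0]
contact_force: [-0.9, -0.1, -0.4]
gripper_width: 43.0
grasp_force: 0.0
```

```bash
cat >> h.py <<'E'
def to(x,y,z,ang):
    s=arm.read_state();M=R.from_quat(s['ee_rot']).as_matrix();a=np.arctan2(M[1,0],M[0,0])
    print(s['clock'],s['position'].round(1),'ang',a.round(3),'j',np.round(s['joints'],2),'w',round(s['gripper_width'],1),'F',s['contact_force'].round(1))
    print('shift',(M.T@(np.array([x,y,z])-s['position'])).round(1),'roll',np.degrees((a-ang+np.pi)%(2*np.pi)-np.pi).round(1))
E
python3 -c "
from h import *
to(505,-247,230,-2.947)"
```

```text
1.35 [388.  133.4 247.2] ang -1.902 j [ 0.73 -0.02 -0.4  -0.   -1.19 -1.06] w 43.0 F [-0.9 -0.1 -0.4]
shift [ 321.8 -234.2   17.1] roll 59.9
```

>>> drive_tool(targets=[[0, 322, -234, 17, 60], [0, 322, -234, 17, 60], [0, 322, -234, 17, 60], [0, 322, -234, 17, 60], [0, 322, -234, 17, 60], [0, 322, -234, 17, 60], [0, 322, -234, 17, 60], [0, 322, -234, 17, 60], [0, 322, -234, 17, 60], [0, 322, -234, 17, 60], [0, 322, -234, 17, 60]])

```text
clock: 2.45
position: [504.3, -245.8, 230.0]
ee_rot: [-0.097, 0.995, 0.0, -0.0]
contact_force: [0.5, -0.2, 0.9]
gripper_width: 43.1
grasp_force: 0.0
```

Run:
```python
from h import *
to(505,-247,127,-2.947)
st=arm.read_state();c=cam("wrist",st);i=arm.get_image("wrist")
print(proj(c,[[505,-247,160],[578.6,-233.7,120],[565,-165,120]]))
cv2.imwrite("pics/w1.png",i)
```

```text
2.45 [ 504.3 -245.8  230. ] ang -2.948 j [-0.16  0.26 -0.11 -0.   -1.2  -1.21] w 43.1 F [ 0.5 -0.2  0.9]
shift [ -0.5  -1.3 103. ] roll -0.0
[[275.7 205.1]
 [274.8 270.7]
 [351.  270.4]]
```

View pics/w1.png

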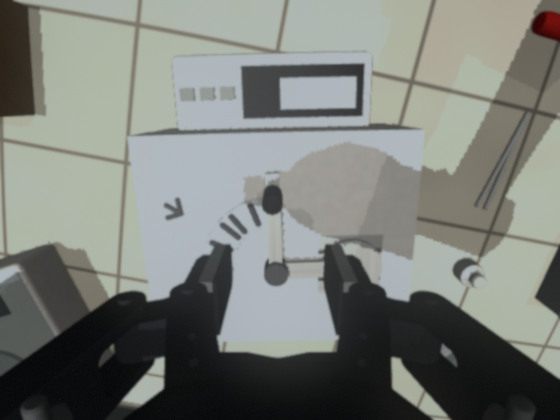

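The wrist view shows the knob top at (272,203), about 3 mm to tool -y of the prediction. The pivot at (276,272) is as predicted. Next I descend and close on the knob.

>>> drive_tool(targets=[[0, -0.5, -3.5, 50, 0], [0, -0.5, -3.5, 80, 0], [0, -0.5, -3.5, 101, 0], [0, -0.5, -3.5, 101, 0], [0.9, -0.5, -3.5, 101, 0], [0.9, -0.5, -3.5, 101, 0], [0.9, -0.5, -3.5, 101, 0], [0.9, -0.5, -3.5, 101, 0]])

```text
clock: 3.3
position: [506.7, -250.8, 131.5]
ee_rot: [-0.096, 0.995, -0.001, 0.002]
contact_force: [0.3, 2.4, 5.8]
gripper_width: 11.3
grasp_force: 58.8
```

Run:
```python
from h import *
p=np.array([578.6,-233.7]);s=arm.read_state()
k=s['position'][:2]-p;print(np.hypot(*k),np.arctan2(k[1],k[0])-.195+np.pi)
M=R.from_quat(s['ee_rot']).as_matrix()
for th in np.radians([8,16,24,32,40,48,54,57.3]):
    q=p+R.from_euler('z',th).as_matrix()[:2,:2]@k
    print(np.degrees(-th).round(0),(M.T@np.r_[q-s['position'][:2],0]).round(1))
to(505,-247,127,-2.947)
```

```text
73.86467857982524 0.03850583191313772
-8.0 [ -1.1 -10.2   0. ]
-16.0 [ -3.7 -20.2   0.1]
-24.0 [ -7.6 -29.8   0.1]
-32.0 [-12.8 -38.6   0.1]
-40.0 [-19.2 -46.7   0.2]
-48.0 [-26.7 -53.8   0.2]
-54.0 [-32.9 -58.4   0.2]
-57.0 [-36.5 -60.7   0.3]
3.3 [ 506.7 -250.8  131.5] ang -2.95 j [-0.17  0.35 -0.25  0.   -0.97 -1.21] w 11.3 F [0.3 2.4 5.8]
shift [1.  4.1 4.5] roll -0.1
```

Width 11.3 on a 16 mm knob is unexpected, so I'll look before swinging it.

Run:
```python
from h import *
w=arm.get_image("wrist");s=arm.get_image("scene");d=arm.get_image("side")
a=cv2.resize(w[100:350,140:420],(448,400),interpolation=cv2.INTER_CUBIC)
b=cv2.resize(s[220:340,140:245],(350,400),interpolation=cv2.INTER_CUBIC)
cv2.imwrite("pics/g1.png",np.hstack([a,b]))
```

```text
(no output)
```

View pics/g1.png

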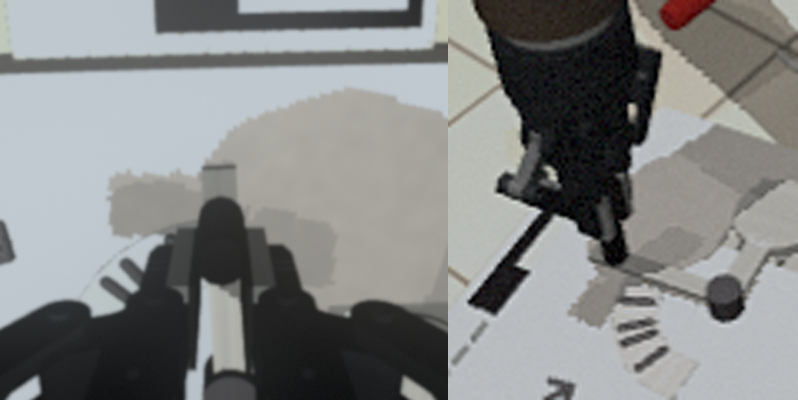

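The knob is between the pads, with its top projecting. The upward force comes from the pads swinging forward as they close. I'll swing along the arc.

>>> drive_tool(targets=[[0.9, -1, -10, 0, -8], [0.9, -3.5, -20, 0, -16], [0.9, -7.5, -30, 0, -24], [0.9, -13, -38.5, 0, -32], [0.9, -19, -46.5, 0, -40], [0.9, -26.5, -54, 0, -48], [0.9, -34, -59, 0, -55], [0.9, -34, -59, 0, -55], [0.9, -34, -59, 0, -55]])

```text
clock: 4.35
position: [552.1, -302.6, 131.6]
ee_rot: [-0.545, 0.839, -0.002, 0.002]
contact_force: [1.6, 2.1, 4.7]
gripper_width: 11.3
grasp_force: 59.1
```

Run:
```python
from h import *
p=np.array([578.6,-233.7]);s=arm.read_state()
k=s['position'][:2]-p;print(np.hypot(*k),np.arctan2(k[1],k[0])-.195+np.pi)
to(551,-303.5,129,-1.95)
```

```text
73.87167106120951 1.0084043105036233
4.35 [ 552.1 -302.6  131.6] ang -1.99 j [-0.24  0.45 -0.09  0.   -1.03 -0.17] w 11.3 F [1.6 2.1 4.7]
shift [1.2 0.6 2.6] roll -2.3
```

Next I release, rise and look from above to check the lever angle.

>>> drive_tool(targets=[[0, 0, 0, 0, 0], [0, 0, 0, 0, 0], [0, 0, 0, 0, 0], [0, 0, 0, -50, 0], [0, 0, 0, -100, 0], [0, 0, 0, -100, 0], [0, 0, 0, -100, 0]])

```text
clock: 5.05
position: [550.2, -302.3, 230.8]
ee_rot: [-0.544, 0.839, -0.001, 0.001]
contact_force: [0.6, 0.8, -1.4]
gripper_width: 42.7
grasp_force: 0.0
```

Run:
```python
from h import *
st=arm.read_state();c=cam("wrist",st);i=arm.get_image("wrist");to(0,0,0,0)
K=lambda t:[578.6-75*np.cos(.195+t),-233.7-75*np.sin(.195+t),160]
for t in (.5,.9,1,1.1,1.3): print(t,proj(c,[K(t)]))
print('pivot',proj(c,[578.6,-233.7,125]),'socket',proj(c,[565,-165,110]))
cv2.imwrite("pics/w2.png",i)
```

```text
5.1 [ 549.4 -301.9  228.9] ang -1.991 j [-0.25  0.38  0.05 -0.   -1.24 -0.17] w 43.0 F [-0.1  0.  -1.1]
shift [-51.4 624.6 229.3] roll -114.1
0.5 [[324.4 212.7]]
0.9 [[285.9 203. ]]
1 [[275.7 202.9]]
1.1 [[265.6 203.8]]
1.3 [[246.1 208.5]]
pivot [[279.9 271.6]] socket [[320.2 315.8]]
```

View pics/w2.png

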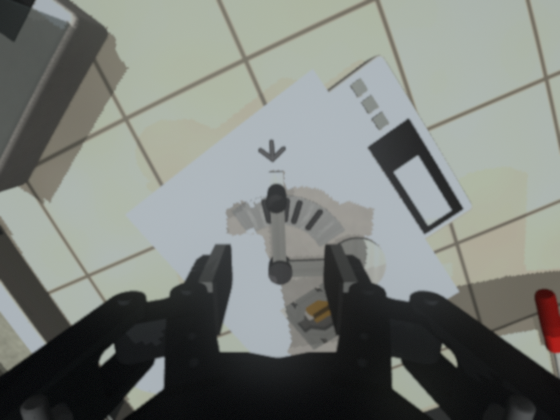

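The knob top is at (276,203), which puts the lever at about 1.0, in line with the arrow, and the socket is open near (320,310). On to the plug.

>>> drive_tool(targets=[[0, -442, 264, 0, -114], [0, -442, 264, 0, -114], [0, -442, 264, 0, -114], [0, -442, 264, 0, -114], [0, -442, 264, 0, -114], [0, -442, 264, 0, -114], [0, -442, 264, 0, -114], [0, -442, 264, 0, -114], [0, -442, 264, 0, -114], [0, -442, 264, 0, -114], [0, -442, 264, 0, -114], [0, -442, 264, 0, -114]])

```text
clock: 6.3
position: [487.6, 211.0, 227.0]
ee_rot: [0.996, -0.09, -0.002, 0.001]
contact_force: [0.8, -0.1, 1.1]
gripper_width: 42.5
grasp_force: 0.0
```

>>> drive_tool(targets=[[0, 0, 0, 0, -10], [0, 0, 0, 0, -10], [0, 0, 0, 0, -10], [0, 0, 0, 0, -10]])

```text
clock: 6.7
position: [488.7, 208.7, 228.7]
ee_rot: [1.0, -0.009, -0.001, 0.0]
contact_force: [-0.2, -0.2, -0.3]
gripper_width: 42.7
grasp_force: 0.0
```

Run:
```python
from h import *
to(490,209,65+20,0)
st=arm.read_state();c=cam("wrist",st);i=arm.get_image("wrist")
print(proj(c,[[490,209,110],[574,209,105]]))
cv2.imwrite("pics/w3.png",i)
```

```text
6.7 [488.7 208.7 228.7] ang -0.019 j [ 0.71  0.21 -0.19 -0.   -1.18  0.84] w 42.7 F [-0.2 -0.2 -0.3]
shift [  1.4  -0.5 143.7] roll -1.1
[[276.9 186.5]
 [274.9  86.3]]
```

View pics/w3.png

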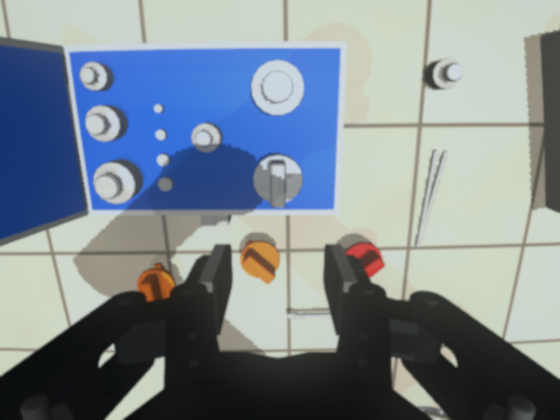

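The wing is at about (278,183), within 1 to 2 mm of the prediction, and upright in the picture, so it lies along tool x. The blank is at (277,86). I'll read the wing ends along its column.

Run:
```python
from h import *
i=cv2.imread("pics/w3.png").astype(int)
print([(r,i[r,274:282].mean(0).astype(int).tolist()) for r in range(150,214,2)])
print([(k,i[170:195,k,2].mean().astype(int)) for k in range(262,296)])
c=cam("wrist",arm.read_state())
print(proj(c,[[470,209,110],[510,209,110],[470,209,83],[510,209,83],[490,216,110],[490,202,110]]))
```

```text
[(150, [214, 116, 63]), (152, [185, 102, 59]), (154, [139, 112, 100]), (156, [202, 192, 182]), (158, [208, 198, 188]), (160, [128, 118, 111]), (162, [96, 86, 81]), (164, [146, 143, 140]), (166, [199, 197, 191]), (168, [217, 210, 200]), (170, [218, 211, 200]), (172, [217, 211, 200]), (174, [209, 202, 192]), (176, [173, 168, 161]), (178, [138, 135, 132]), (180, [133, 131, 128]), (182, [132, 130, 127]), (184, [131, 129, 127]), (186, [130, 129, 127]), (188, [130, 129, 126]), (190, [130, 129, 126]), (192, [129, 128, 126]), (194, [129, 129, 127]), (196, [132, 132, 130]), (198, [135, 136, 134]), (200, [138, 139, 137]), (202, [139, 139, 137]), (204, [138, 140, 138]), (206, [153, 137, 131]), (208, [199, 134, 108]), (210, [216, 192, 177]), (212, [219, 212, 202])]
[(262, np.int64(127)), (263, np.int64(128)), (264, np.int64(128)), (265, np.int64(128)), (266, np.int64(127)), (267, np.int64(127)), (268, np.int64(126)), (269, np.int64(119)), (270, np.int64(111)), (271, np.int64(119)), (272, np.int64(131)), (273, np.int64(139)), (274, np.int64(142)), (275, np.int64(144)), (276, np.int64(146)), (277, np.int64(147)), (278, np.int64(146)), (279, np.int64(145)), (280, np.int64(145)), (281, np.int64(148)), (282, np.int64(149)), (283, np.int64(143)), (284, np.int64(129)), (285, np.int64(122)), (286, np.int64(134)), (287, np.int64(147)), (288, np.int64(150)), (289, np.int64(151)), (290, np.int64(151)), (291, np.int64(152)), (292, np.int64(153)), (293, np.int64(153)), (294, np.int64(153)), (295, np.int64(153))]
[[277.4 208.4]
 [276.5 164. ]
 [277.3 200.2]
 [276.6 159.2]
 [269.  186.8]
 [284.9 186.5]]
```

The wing edges match the prediction to a pixel, so the plug is at (490,209). Descending, gripping and lifting.

>>> drive_tool(targets=[[0, 1, 0, 50, -1], [0, 1, 0, 100, -1], [0, 1, 0, 130, -1], [0, 1, 0, 142, -1], [0, 1, 0, 142, -1], [0.9, 1, 0, 142, -1], [0.9, 1, 0, 142, -1], [0.9, 1, 0, 142, -1], [0.9, 1, 0, 142, -1]])

```text
clock: 7.65
position: [490.4, 209.4, 88.4]
ee_rot: [1.0, 0.001, 0.001, -0.001]
contact_force: [-0.9, 0.5, 0.4]
gripper_width: 4.0
grasp_force: 0.0
```

```bash
python3 -c "
from h import *
to(490,209,86,0)"
```

```text
7.65 [490.4 209.4  88.4] ang 0.001 j [ 0.71  0.35 -0.38  0.   -0.84  0.86] w 4.0 F [-0.9  0.5  0.4]
shift [-0.4  0.5  2.4] roll 0.1
```

The fingers closed on nothing, so I'll look.

Run:
```python
from h import *
w=arm.get_image("wrist");s=arm.get_image("scene");d=arm.get_image("side")
a=cv2.resize(w[100:350,140:420],(448,400),interpolation=cv2.INTER_CUBIC)
b=cv2.resize(s[130:250,270:375],(350,400),interpolation=cv2.INTER_CUBIC)
cv2.imwrite("pics/g2.png",np.hstack([a,b]))
to(0,0,0,0)
```

```text
7.8 [490.  209.2  87.7] ang 0.001 j [ 0.71  0.35 -0.38 -0.   -0.84  0.86] w 4.3 F [-0.4 -0.2 -0.3]
shift [-490.4  208.5   87.3] roll 0.1
```

View pics/g2.png

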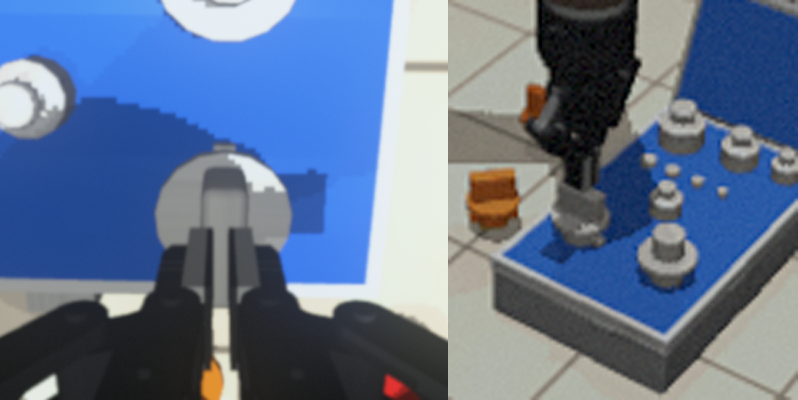

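Run:
```python
from h import *
s=arm.read_state();M=R.from_quat(s['ee_rot']).as_matrix()
for n in("wrist","scene","side"):
  c=cam(n,s)
  for t in [(0,0,0),(11,0,0),(-11,0,0),(11,2,-19),(11,2,-8),(0,2,-19)]: print(n,t,proj(c,M@np.array(t)+s['position']))
  print(n,proj(c,[[470,209,110],[510,209,110],[470,209,83],[510,209,83]]))
```

```text
wrist (0, 0, 0) [[277.6 240.7]]
wrist (11, 0, 0) [[277.6 221.3]]
wrist (-11, 0, 0) [[277.6 259.4]]
wrist (11, 2, -19) [[281.9 234.7]]
wrist (11, 2, -8) [[281.6 226.5]]
wrist (0, 2, -19) [[281.8 256. ]]
wrist [[277.9 296.3]
 [278.1 218.9]
 [277.8 270.2]
 [278.  202.4]]
scene (0, 0, 0) [[309.5 192.4]]
scene (11, 0, 0) [[312.9 193.9]]
scene (-11, 0, 0) [[306.2 190.9]]
scene (11, 2, -19) [[312.7 188.7]]
scene (11, 2, -8) [[312.5 191.9]]
scene (0, 2, -19) [[309.3 187.3]]
scene [[303.5 183.3]
 [315.9 188.7]
 [303.4 191.1]
 [315.5 196.5]]
side (0, 0, 0) [[276.2 277.3]]
side (11, 0, 0) [[269.8 276.6]]
side (-11, 0, 0) [[282.6 278. ]]
side (11, 2, -19) [[269.8 267.5]]
side (11, 2, -8) [[269.9 272.3]]
side (0, 2, -19) [[276.2 268.2]]
side [[287.8 268.7]
 [264.3 266.2]
 [287.9 280.6]
 [264.8 278. ]]
```

The pictures put the fingertips about 20 mm short of the reported TCP, so the pads closed just above the wing. The scene shows the tip at (309.5,186), and the TCP projects to (309.5,192). I'll open and go deeper in steps, watching the force.

>>> drive_tool(targets=[[0, 0, 0, 0, 0], [0, 0, 0, 0, 0], [0, 0, 0, 0, 0], [0, 0, 0, 5, 0], [0, 0, 0, 10, 0], [0, 0, 0, 14, 0], [0, 0, 0, 14, 0]])

```text
clock: 8.5
position: [489.4, 208.6, 72.3]
ee_rot: [1.0, 0.001, -0.001, 0.001]
contact_force: [-0.6, -0.1, -0.0]
gripper_width: 42.8
grasp_force: 0.0
```

>>> drive_tool(targets=[[0.7, 0, 0, 0, 0], [0.7, 0, 0, 0, 0], [0.7, 0, 0, 0, 0], [0.7, 0, 0, 0, 0], [0.7, 0, 0, 0, 0]])

```text
clock: 9.0
position: [490.0, 209.1, 73.4]
ee_rot: [1.0, 0.001, 0.0, -0.0]
contact_force: [0.2, -0.1, 0.2]
gripper_width: 13.3
grasp_force: 23.7
```

It's gripping (13.3 mm, 24 N). I'll go a little deeper for a better hold, then close fully.

>>> drive_tool(targets=[[0.2, 0, 0, 0, 0], [0.2, 0, 0, 0, 0], [0.2, 0, 0, 4, 0], [0.2, 0, 0, 7, 0], [0.2, 0, 0, 7, 0], [0.9, 0, 0, 7, 0], [0.9, 0, 0, 7, 0], [0.9, 0, 0, 7, 0], [0.9, 0, 0, 7, 0], [0.9, 0, 0, 7, 0]])

```text
clock: 10.0
position: [490.0, 209.1, 66.4]
ee_rot: [1.0, 0.001, 0.0, -0.0]
contact_force: [0.8, 0.6, 0.8]
gripper_width: 12.3
grasp_force: 59.9
```

```bash
python3 -c "
from h import *
to(490,209,66,0)"
```

```text
10.0 [490.  209.1  66.4] ang 0.001 j [ 0.71  0.38 -0.4   0.   -0.79  0.86] w 12.3 F [0.8 0.6 0.8]
shift [-0.   0.1  0.4] roll 0.1
```

>>> drive_tool(targets=[[0.9, 0, 0, -20, 0], [0.9, 0, 0, -50, 0], [0.9, 0, 0, -100, 0], [0.9, 0, 0, -140, 0], [0.9, 1, 50, -140, 0], [0.9, 1, 390, -140, -11], [0.9, 1, 390, -140, -11], [0.9, 1, 390, -140, -11], [0.9, 1, 390, -140, -11], [0.9, 1, 390, -140, -11], [0.9, 1, 390, -140, -11], [0.9, 1, 390, -140, -11]])

```text
clock: 11.2
position: [490.5, -183.0, 205.9]
ee_rot: [0.995, 0.096, -0.0, -0.0]
contact_force: [0.5, 0.8, -1.7]
gripper_width: 12.4
grasp_force: 59.7
```

>>> drive_tool(targets=[[0.9, 0, 0, 0, 0], [0.9, 0, 0, 0, 0], [0.9, 0, 0, 0, 0]])

```text
clock: 11.5
position: [491.1, -180.3, 205.9]
ee_rot: [0.995, 0.097, -0.0, -0.0]
contact_force: [0.3, -0.2, -1.8]
gripper_width: 12.5
grasp_force: 59.8
```

Run:
```python
from h import *
to(491,-180,206,.195)
st=arm.read_state();np.savez("st.npz",p=st['position'],q=st['ee_rot']);c=cam("wrist",st);i=arm.get_image("wrist");d=arm.get_image("side")
print(proj(c,[[565,-165,110],[551,-303.5,160],[578.6,-233.7,125]]))
cv2.imwrite("pics/w4raw.png",i)
a=cv2.resize(i[20:270,190:410],(528,600),interpolation=cv2.INTER_CUBIC)
b=cv2.resize(d[80:200,220:274],(270,600),interpolation=cv2.INTER_CUBIC)
p=proj(cam("side"),st['position'])[0].astype(int);print(p)
y0,x0=max(p[1]-60,0),max(p[0]-27,0)
b=cv2.resize(d[y0:y0+120,x0:x0+54],(270,600),interpolation=cv2.INTER_CUBIC)
cv2.imwrite("pics/w4.png",np.hstack([a,b]))
```

```text
11.5 [ 491.1 -180.3  205.9] ang 0.194 j [-0.04  0.21 -0.24 -0.   -1.12  1.81] w 12.5 F [ 0.3 -0.2 -1.8]
shift [-0.1 -0.3 -0.1] roll -0.1
[[276.6  97.9]
 [480.9 162.5]
 [374.8  97.7]]
[305 120]
```

View pics/w4.png

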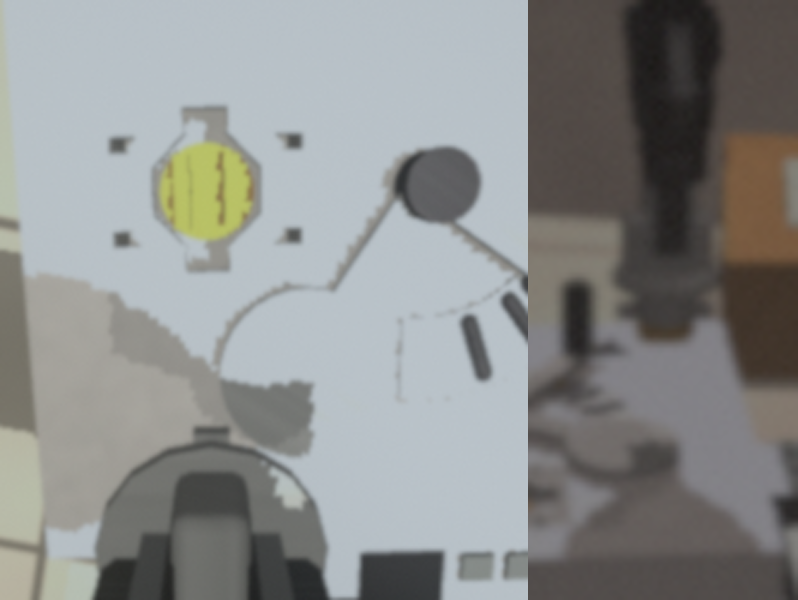

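The wrist view shows the socket centred at raw (276.2,98.5) against a prediction of (276.6,97.9), so its position is confirmed. The lever disc is clear of it. The plug hangs upright and centred, lug at (278,200), flange front edge at row 205. I'll check the plug's x offset in the grip.

Run:
```python
from h import *
st=arm.read_state();c=cam("wrist",st);M=R.from_quat(st['ee_rot']).as_matrix()
for t in [(24,0,-16.6),(24,0,-10.6),(22,0,.4),(22,0,6.4),(26,0,-16.6)]: print(t,proj(c,M@np.array(t)+st['position']))
i=cv2.imread("pics/w4raw.png").astype(int)
print([(r,i[r,274:282,2].mean().astype(int)) for r in range(190,226)])
to(565,-165,155,.205)
```

```text
(24, 0, -16.6) [[277.8 206.8]]
(24, 0, -10.6) [[277.7 203.2]]
(22, 0, 0.4) [[277.7 201. ]]
(22, 0, 6.4) [[277.7 197.9]]
(26, 0, -16.6) [[277.8 202.7]]
[(190, np.int64(145)), (191, np.int64(144)), (192, np.int64(146)), (193, np.int64(149)), (194, np.int64(151)), (195, np.int64(152)), (196, np.int64(147)), (197, np.int64(127)), (198, np.int64(98)), (199, np.int64(82)), (200, np.int64(90)), (201, np.int64(102)), (202, np.int64(105)), (203, np.int64(97)), (204, np.int64(84)), (205, np.int64(80)), (206, np.int64(90)), (207, np.int64(106)), (208, np.int64(114)), (209, np.int64(116)), (210, np.int64(116)), (211, np.int64(115)), (212, np.int64(114)), (213, np.int64(113)), (214, np.int64(112)), (215, np.int64(107)), (216, np.int64(93)), (217, np.int64(77)), (218, np.int64(69)), (219, np.int64(68)), (220, np.int64(68)), (221, np.int64(68)), (222, np.int64(69)), (223, np.int64(68)), (224, np.int64(68)), (225, np.int64(68))]
11.6 [ 491.5 -179.8  206.2] ang 0.195 j [-0.04  0.21 -0.24 -0.   -1.12  1.81] w 12.4 F [ 0.4  0.6 -2.3]
shift [75.  -0.2 51.2] roll -0.6
```

The plug sits in the grip within half a millimetre. I'll move over the socket and descend, stopping just short of the spring.

>>> drive_tool(targets=[[0.9, 40, 0, 0, -1], [0.9, 75, 0, 20, -1], [0.9, 75, 0, 50, -1], [0.9, 75, 0, 66, -1], [0.9, 75, 0, 66, -1], [0.9, 75, 0, 66, -1]])

```text
clock: 12.2
position: [565.6, -165.8, 140.9]
ee_rot: [0.994, 0.106, 0.0, 0.0]
contact_force: [0.3, 0.2, -1.6]
gripper_width: 12.8
grasp_force: 59.7
```

```bash
python3 -c "
from h import *
to(565,-165,112,.205)"
```

```text
12.2 [ 565.6 -165.8  140.9] ang 0.213 j [-0.01  0.38 -0.18  0.   -1.01  1.79] w 12.8 F [ 0.3  0.2 -1.6]
shift [-0.5 -0.9 28.9] roll 0.4
```

>>> drive_tool(targets=[[0.9, -0.5, -0.7, 8, 0], [0.9, -0.5, -0.7, 15, 0], [0.9, -0.5, -0.7, 21, 0], [0.9, -0.5, -0.7, 26, 0], [0.9, -0.5, -0.7, 29, 0], [0.9, -0.5, -0.7, 29, 0]])

```text
clock: 12.8
position: [564.1, -166.0, 110.7]
ee_rot: [0.994, 0.105, -0.001, -0.0]
contact_force: [0.3, -0.7, -2.1]
gripper_width: 12.8
grasp_force: 59.7
```

It's in the mouth with no contact. Now pressing down.

>>> drive_tool(targets=[[0.9, 0.5, -0.5, 3, 0], [0.9, 0.5, -0.5, 6, 0], [0.9, 0.5, -0.5, 9, 0], [0.9, 0.5, -0.5, 11, 0], [0.9, 0.5, -0.5, 12, 0], [0.9, 0.5, -0.5, 12, 0], [0.9, 0.5, -0.5, 12, 0]])

```text
clock: 13.5
position: [565.3, -165.7, 100.6]
ee_rot: [0.994, 0.105, 0.001, 0.0]
contact_force: [-0.5, -0.1, 6.4]
gripper_width: 12.5
grasp_force: 60.9
```

Seated about 8 to 9 mm down. I'll press a bit more and turn clockwise.

>>> drive_tool(targets=[[0.9, 0, 0, 2, 0], [0.9, 0, 0, 2.5, 8], [0.9, 0, 0, 2.5, 16], [0.9, 0, 0, 2.5, 24], [0.9, 0, 0, 2.5, 32], [0.9, 0, 0, 2.5, 40], [0.9, 0, 0, 2.5, 48], [0.9, 0, 0, 2.5, 56], [0.9, 0, 0, 2.5, 64], [0.9, 0, 0, 2.5, 70], [0.9, 0, 0, 2.5, 76], [0.9, 0, 0, 2.5, 76]])

```text
clock: 14.7
position: [565.6, -165.8, 99.4]
ee_rot: [0.848, -0.529, 0.001, -0.0]
contact_force: [-3.6, 1.0, 11.3]
gripper_width: 13.0
grasp_force: 61.6
```

```bash
python3 -c "
from h import *
to(565,-165,99,.205-1.57);s=arm.read_state();print(s['wrist_torque'],s['joint_efforts'])"
```

```text
14.7 [ 565.6 -165.8   99.4] ang -1.116 j [-0.01  0.42 -0.23  0.   -0.92  0.46] w 13.0 F [-3.6  1.  11.3]
shift [-1.   0.2  0.4] roll 14.3
[0.11488131 1.12108139 0.10019358] [  0.4462373  -32.10659623  14.3368113    2.50919916   1.11013848
  -0.37515714]
```

>>> drive_tool(targets=[[0.9, 0, 0, 1, 6], [0.9, 0, 0, 1, 12], [0.9, 0, 0, 1, 16], [0.9, 0, 0, 1, 20], [0.9, 0, 0, 1, 20], [0.9, 0, 0, 1, 20], [0.9, 0, 0, 1, 20]])

```text
clock: 15.4
position: [565.3, -166.1, 99.4]
ee_rot: [0.744, -0.668, 0.001, 0.0]
contact_force: [-5.8, 0.8, 15.4]
gripper_width: 12.5
grasp_force: 62.3
```

```bash
python3 -c "
from h import *
to(565,-165,99,.205-1.57);s=arm.read_state();print(s['wrist_torque'],s['joint_efforts'])"
```

```text
15.4 [ 565.3 -166.1   99.4] ang -1.463 j [-0.01  0.42 -0.23  0.   -0.92  0.12] w 12.5 F [-5.8  0.8 15.4]
shift [-1.1  0.2  0.4] roll -5.6
[0.20120752 1.78713598 0.05351138] [  0.53779498 -29.4408989   14.0465945    2.23955423   1.81235209
  -0.0777462 ]
```

>>> drive_tool(targets=[[0.9, 0, 0, 0, 3], [0.9, 0, 0, 0, 6], [0.9, 0, 0, 0, 6], [0.9, 0, 0, 0, 6]])

```text
clock: 15.8
position: [565.2, -166.0, 99.4]
ee_rot: [0.709, -0.705, 0.001, 0.0]
contact_force: [-5.6, 0.9, 16.1]
gripper_width: 12.4
grasp_force: 62.6
```

Run:
```python
from h import *
to(565,-165,99,.205-1.57)
T=[]
for k in range(4):
    i=arm.get_image("wrist");s=arm.read_state();T.append(np.r_[s['wrist_torque'],s['contact_force'],s['joint_efforts'][5],s['grasp_force']])
print(np.round(T,2)); cv2.imwrite("pics/w5.png",i)
# wing/lever positions: predicted
c=cam("wrist",s);print(proj(c,[[551,-303.5,160],[578.6,-233.7,125]]))
```

```text
15.8 [ 565.2 -166.    99.4] ang -1.565 j [-0.01  0.42 -0.23  0.   -0.92  0.01] w 12.4 F [-5.6  0.9 16.1]
shift [-1.   0.2  0.4] roll -11.5
[[ 0.3   1.85  0.66 -5.4   0.77 16.25 -0.61 62.58]
 [ 0.31  1.86  0.6  -6.03  1.02 17.13 -0.61 62.58]
 [ 0.27  1.88  0.63 -5.41  1.75 16.08 -0.61 62.58]
 [ 0.27  1.9   0.56 -6.11  0.11 16.82 -0.61 62.58]]
[[ 331.9 -153.8]
 [ 244.5  110.9]]
```

The torque has risen from 0.05–0.1 to 0.6 N m, so the plug is at the stop. Height holds at the fully-home value and the grip is 62 N. Handing in.

```bash
python3 -c "
from h import *
print(arm.job_done())"
```

```text
the job is handed in; nothing more can be done
None
```

The job is handed in. The lever is at about 1.0 in the arrow notch, and the winged plug is seated, turned clockwise to the stop, and still gripped and pressed fully home; the judge returned no verdict.

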